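# Clamp a plaster mould in the ratchet press

### The job

Clamp the white plaster mould in the blue ratchet press: throw the red-knobbed pawl back off the peg wheel, turn the wheel back until the jaw is fully open, and stand the mould upright on the bed midway across the jaws, its long side running straight from jaw to jaw. With the wheel still turned fully back, tip the pawl onto the teeth again; then wind the wheel on one click at a time, with a short pause at each click, until the jaw holds the mould tight against the fixed jaw with its orange pad pressed in by one click, two at the most, never more. Leave the pawl on the teeth, and do not knock over or shift the three raw clay pots (two cups and a small bowl) standing about.

Things in the scene. Friction and masses are not known exactly. Their poses are not given: they have to be found in the camera images.
- wheel_axis (a point): Peg wheel: level disc 186 mm across, top 56 mm above the table, upright axis; this point is on the axis at the disc's top. Axes of the press: z up, x away from the robot at yaw 0, y from the wheel to the jaws. Ring of 16 saw teeth, 9 mm high, 69-91 mm from the axis. 3 upright pegs 50 mm from the axis; hub 40 mm wide, 16 mm high. Pushing a peg with 1-5 N turns it; it stays where left.
- peg0 (a point): Centre of the top of the yellow peg (22 mm across, 65 mm tall, top 121 mm above the table). At wheel angle 0 it lies in the press +x direction from the axis.
- peg1 (a point): Centre of the top of a wooden peg of the same size, 120 degrees anticlockwise (seen from above) of the yellow one.
- peg2 (a point): Centre of the top of the other wooden peg of the same size, 240 degrees anticlockwise of the yellow one.
- wheel (a joint): Wheel angle (rad), growing anticlockwise from above, which closes the jaw by 12.7 mm per rad. 0 = jaw fully open, at a stop; 4.0 = other end. A click is 0.3927 rad = 5 mm. Pawl on: it can only advance, and rests back against the last multiple of 0.3927 passed (the pawl drops in up to 0.1 rad after it). Pawl off: it turns freely both ways.
- pawl (a joint): Pawl angle (rad): 0 to 0.14 = on the teeth; grows as it is thrown back; 1.3 = fully back, where it stays. By its own weight it falls to either side of about 0.65. It takes 1 to 2 N.
- pawl_pivot (a point): Pawl pivot, 71.5 mm above the table, level along press y; axes of the press. The pawl is a V in the x-z plane: a flat steel finger (75 mm long, 14 wide) runs to +x onto the teeth, its tip 10 mm below the pivot; a round handle (10 mm) rises 78 degrees above +x, inclined to +x, to the red knob 60 mm off. Its fork is 31 mm wide and 78 mm high.
- pawl_knob (a point): Centre of the red ball knob (20 mm) of the pawl; moves with it. Pushing the handle to press -x throws the pawl back 74 degrees: the steel finger then points about 67 degrees up, the knob lies low on the -x side. Pushing that raised finger to press +x drops it on the teeth. Closed gripper tips lowered into the V's notch, 30 mm above the pivot, can do either.
- bed_spot (a point): Point on the bed (12 mm above the table) under the middle of the clamped mould: midway across the jaws, 50 mm from the fixed jaw's face (which is on the +y side). Axes of the press; y = clamping direction. Jaws are 70 mm wide in x, 75 mm high over the table. At wheel 0 the gap from pad to fixed jaw is 121 mm, so the pad meets the seated mould after 21 mm (1.65 rad). Bed 130 mm wide in x.
- pad (a joint): How far the sprung orange pad (70 by 46 mm face) is pressed into the moving jaw (m): 0 free, 0.018 most; 2000 N/m. With the mould against the fixed jaw: 0.004 at 5 clicks (1.963 rad), 0.009 at 6, 0.014 at 7 (too tight). Sliding a mould along the bed towards the fixed jaw presses it in by up to 3 mm.
- mould_center (a point): White plaster mould, two halves with a dark seam: block 56 (own x) by 100 (own y) by 60 mm high, 0.4 to 0.6 kg. This point is its centre, half-way up, with the block's axes; either end may face the fixed jaw. It can be gripped from above across its 56 mm, best in its upper half. On the bed it stands 30 mm above bed_spot.
- cup_a: Raw clay cup, 64 mm across, 70 mm high, origin under its middle; stands off the mould's own +y end.
- cup_c: Small raw clay bowl, 60 mm across, 50 mm high, origin under its middle; stands off the mould's own -y end.
- cup_b: Raw clay cup, 68 mm across, 75 mm high, origin under its middle; stands on the right (-y) part of the table.
- jar: Amber glass jar, 64 mm across, 85 mm high, origin under its middle; bystander on the right part of the table.
Things that resemble listed ones, but are neither listed nor needed, are in the scene too. What is shaped like the part that bears mould_center but pink, purple or yellow is not meant.

How it is judged:
By the outcome, as a careful person would: the job done as asked, in the order asked, and still so for the second after the job is handed in, with the robot touching nothing.
It also fails if it takes over 72 s, if anything falls off the work surface, if the arm or the gripper's body presses on something with over 40 N, if the wrist force passes 120 N, or if a joint passes its speed limit or range.

### The arm

A 6-joint arm with a two-finger parallel gripper is mounted at the origin on the work surface. World frame = base frame: x ahead of the robot, y to its left, z up, the work surface at z = 0. Lengths are in mm, angles in rad, forces in N, time in s.
With the tool pointing down it reaches from about 150 to 775 mm from the base axis. Payload 6.1 kg.
Tool frame: the origin (TCP) lies between the finger pads; the fingertips stand 11 mm ahead of it and the grasp point (between the pads) lies 8 mm behind it; x points along the fingers, z is the direction in which the jaws open and shut, and the axes are right-handed (so a half turn about x gives the same grasp; the last joint's range is limited). The gripper opens to 85 mm and grips with 20 to 120 N. Pads are 22 mm wide; open, the fingers measure 114 mm over their backs; the gripper's body (76 mm by 85 mm) begins 54 mm behind the grasp point. The pads swing forward as they close: fully open they stand 13 mm farther back than shut.
Start: joints at [-1.269, 0.126, -0.04, 1.405, 0, 1.571], TCP at [156.044, -501.257, 242.295] pointing down, gripper open.
Joint ranges: [-2.72, 2.72], [-0.95, 1.95], [-1.27, 1.35], [-1.78, 2.02], [-1.46, 1.47], [-3.14, 3.14]. Speed limits (rad/s): [2.39, 2.39, 3.01, 3.14, 3.14, 3.14].

### API

Orientations are given as a 3x3 rotation matrix whose columns are the frame's x, y, z axes.
In Python, from station import * gives the robot as it stands.
- The arm moves only by the tool carry_out, never from a script. Its argument "deltas" is a list of rows, each a list of 7 numbers: the shift along the tool's x, y, z in cm, then the turn, a rotation vector about the tool's x, y, z in rad, then the finger opening in cm, from 0 to 8.54. A call has 1 to 5 rows; each row shifts and turns the commanded pose from where the row before left it, along the tool's axes as they then stand; what a row does not reach is not made up. A row lasts 1/12 s, in which the tool goes at most 41.7 mm and 7.16 degrees, less where a joint would pass 70% of its speed; a pose out of reach is approached as far as the arm can. A call is refused whole if a number of a shift passes 4.17 or a number of a turn 0.125, either way. A call with a gripper value outside its range is refused whole. The fingers move at their own pace and stop on an object; "force" is the grip in N (left out, the last holds). Time passes only in rows, so rows that do not move let the fingers close. It gives the time, the measured TCP pose, the force and the opening at its end, in the units of the state.
- observe(): the state, without advancing time (a new reading comes with each control period).
- capture(name): name is "scene" or "side" or "wrist"; returns a dict with "pixels" (384x512x3 uint8, red, green, blue), "mtx" (3x3 intrinsics, pixels), "R" (3x3) and "t" (3): a world point X has camera coordinates R X + t; the wrist camera has in their place "mount" (4x4, takes a point from camera to tool coordinates, whose origin is the TCP and whose axes are the tool frame's). Camera axes: x right, y down, z forward; pixel columns grow to the right and rows downward; lengths in mm; the calibration is good to about 2 mm. A picture is of the moment at which its call begins: read the wrist's pose just before it. There is no depth.
- hand_in(): hands the job in, once; it reports no verdict.
Trained networks look in the newest picture that a camera, given by its name, has taken for a name from the list of things; names that differ only in an ending like _2 or _b are one class to them, and where a whole thing is asked for, a point or a joint stands for the part that bears it (a point fixed in the world has none). Each returns a list of dicts, best first, with "p" (0 to 1); they miss things now and then, are a little off and sometimes report something else, mostly with a low value. They report only what shows in the picture. A call takes as long as a camera call. They do not tell look-alikes from the thing itself.
- spot_in(camera, target): "extent" ([left, top, right, bottom] in pixels, round what is visible of it).
- tip_of(camera, target): "pixel" ([row, column] in pixels: a listed point, or the origin of a listed thing).
The state is a dict: "clock": time; "joint_pos": joint angles; "dq": joint speeds; "joint_torque": joint torques, N m; "tool_pos": TCP position; "tcp_rot": TCP orientation; "wrist_force": force on the tool from outside, world axes, zero at the start; "wrist_torque": the same for the moment, N m; "grip_width": finger opening in mm.
Only numpy, scipy, OpenCV 4.12 (cv2) and the standard library are available. Lean on these libraries where they do the work, as an engineer would, in place of code of your own. Each camera call takes 0.05 s, during which the arm holds its last target. There are 200 camera calls.

## Working session

There is one attempt and no reset: what is moved stays moved. The work goes in short steps, Python scripts to look and compute and a tool call to move; the robot and the scene stay as the last step left them, time stands still between calls to the robot, and variables do not carry over. Pictures are saved under pics/ and viewed, about 8 in all and at most 12, crops included, and the job is handed in when it is done.

Besides the shell and the picture viewer there is one more tool, called after "Emit:" as name(argument=value, ...), one argument or row to a line, values as JSON. carry_out: Moves the arm, as the interface text tells. Its arguments: {"type":"object","properties":{"deltas":{"type":"array","items":{"type":"array","items":{"type":"number"}}},"force":{"type":"number"}},"required":["deltas"]}

```bash
mkdir -p pics; ls
cat > h.py <<'E'
from station import *
import numpy as np, cv2
def save(name,fn,crop=None,scale=1):
    c=capture(name); im=c["pixels"][:,:,::-1]
    if crop: l,t,r,b=crop; im=im[t:b,l:r]
    if scale!=1: im=cv2.resize(im,None,fx=scale,fy=scale,interpolation=cv2.INTER_CUBIC)
    cv2.imwrite("pics/"+fn,im); return c
def ray(c,px,z):
    "pixel [row,col] -> world point at height z"
    R,t,K=np.array(c["R"]),np.array(c["t"]),np.array(c["mtx"])
    d=R.T@np.linalg.solve(K,[px[1],px[0],1.]); o=-R.T@t
    return o+d*(z-o[2])/d[2]
def proj(c,X):
    p=np.array(c["mtx"])@(np.array(c["R"])@X+np.array(c["t"])); return p[:2]/p[2]
E
python3 - <<'E'
from h import *
cs={}
s=observe(); print({k:np.round(v,3).tolist() for k,v in s.items()})
Z=dict(wheel_axis=56,peg0=121,peg1=121,peg2=121,pawl_pivot=71.5,pawl_knob=130,bed_spot=12,mould_center=30,cup_a=0,cup_b=0,cup_c=0,jar=0)
ims=[]
for n in("scene","side"):
    c=save(n,n+"0.png"); ims.append(c["pixels"])
    print(n,"cam at",np.round(-np.array(c["R"]).T@np.array(c["t"])))
    for k,z in Z.items():
        for d in tip_of(n,k)[:3]:
            print(k,round(d["p"],2),np.round(d["pixel"]).tolist(),np.round(ray(c,d["pixel"],z)).tolist())
E
```

```text
pics
{'clock': 0.0, 'joint_pos': [-1.269, 0.126, -0.041, 1.405, -0.0, 1.571], 'dq': [-0.0, -0.0, 0.001, -0.001, -0.001, 0.001], 'joint_torque': [0.001, -43.591, 35.292, 0.017, -0.0, 0.0], 'tool_pos': [155.929, -500.901, 241.535], 'tcp_rot': [[-0.0, 0.955, 0.297], [0.002, 0.297, -0.955], [-1.0, -0.0, -0.002]], 'wrist_force': [-0.134, -0.834, 0.696], 'wrist_torque': [-0.008, -0.065, 0.016], 'grip_width': 85.579}
scene cam at [978. 296. 844.]
wheel_axis 0.64 [243.0, 195.0] [643.0, -112.0, 56.0]
wheel_axis 0.6 [303.0, 281.0] [653.0, 147.0, 56.0]
peg0 0.87 [216.0, 209.0] [591.0, -102.0, 121.0]
peg0 0.59 [230.0, 174.0] [671.0, -141.0, 121.0]
peg0 0.58 [246.0, 207.0] [661.0, -51.0, 121.0]
peg1 0.87 [216.0, 209.0] [591.0, -102.0, 121.0]
peg1 0.59 [230.0, 174.0] [671.0, -141.0, 121.0]
peg1 0.58 [246.0, 207.0] [661.0, -51.0, 121.0]
peg2 0.87 [216.0, 209.0] [591.0, -102.0, 121.0]
peg2 0.59 [230.0, 174.0] [671.0, -141.0, 121.0]
peg2 0.58 [246.0, 207.0] [661.0, -51.0, 121.0]
pawl_pivot 0.95 [206.0, 190.0] [568.0, -191.0, 72.0]
pawl_pivot 0.28 [179.0, 213.0] [458.0, -203.0, 72.0]
pawl_knob 0.5 [19
[... 1303 characters left out ...]
0.0, 166.0] [637.0, 136.0, 12.0]
mould_center 0.95 [247.0, 278.0] [417.0, 74.0, 30.0]
mould_center 0.75 [342.0, 247.0] [441.0, 310.0, 30.0]
mould_center 0.56 [315.0, 356.0] [269.0, 225.0, 30.0]
cup_a 0.89 [179.0, 297.0] [399.0, -248.0, 0.0]
cup_a 0.87 [290.0, 276.0] [410.0, 164.0, 0.0]
cup_a 0.77 [228.0, 276.0] [431.0, -25.0, 0.0]
cup_b 0.89 [179.0, 297.0] [399.0, -248.0, 0.0]
cup_b 0.87 [290.0, 276.0] [410.0, 164.0, 0.0]
cup_b 0.77 [228.0, 276.0] [431.0, -25.0, 0.0]
cup_c 0.89 [179.0, 297.0] [399.0, -248.0, 0.0]
cup_c 0.87 [290.0, 276.0] [410.0, 164.0, 0.0]
cup_c 0.77 [228.0, 276.0] [431.0, -25.0, 0.0]
jar 0.88 [157.0, 246.0] [558.0, -345.0, 0.0]
jar 0.32 [159.0, 217.0] [638.0, -316.0, 0.0]
```

View pics/scene0.png

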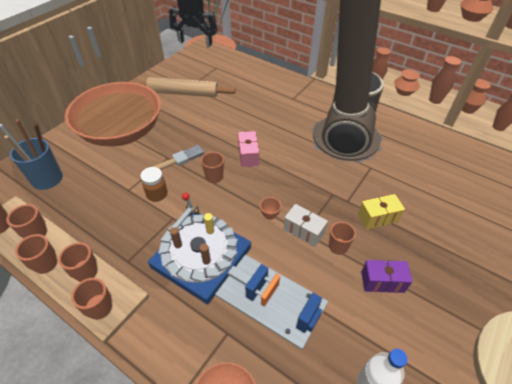

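View pics/side0.png

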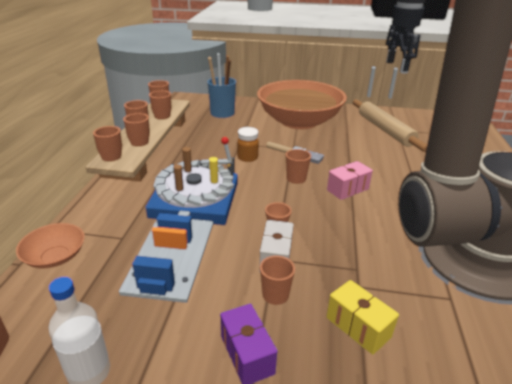

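The scene view shows the blue press with its peg wheel at about (col 200, row 245), the red knob at (186,196), the yellow peg at (209,220), the orange pad at (270,290) and the fixed jaw at (310,310). The white mould is at (305,225), between the bowl (270,208) and the cup (342,237).

Possible mistakes, by pixel (col, row):
- **Blocks:** pink (248,148), yellow (382,211) and purple (387,275) could pass for the mould. I choose the white one at (306,226).
- **Cups:** those on the board at left (25–90, 220–300) could pass for the listed pots.

The next script triangulates these points and makes one close crop.

```bash
cat >> h.py <<'E'
def tri(views):
    "views: list of (cam,[row,col]) -> point, rms px"
    A=[]
    for c,px in views:
        P=np.array(c["mtx"])@np.c_[np.array(c["R"]),np.array(c["t"])]
        A+=[px[1]*P[2]-P[0],px[0]*P[2]-P[1]]
    A=np.array(A); A/=np.linalg.norm(A[:,:3],axis=1)[:,None]
    X=np.linalg.lstsq(A[:,:3],-A[:,3],rcond=None)[0]
    e=[np.linalg.norm(proj(c,X)-np.array(px)[::-1]) for c,px in views]
    return X,np.round(e,1)
E
python3 - <<'E'
from h import *
cs={n:capture(n) for n in("scene","side")}
near=dict(wheel_axis=(644,-108,56),pawl_pivot=(575,-190,71),pawl_knob=(580,-187,130),bed_spot=(634,140,12),mould_center=(419,77,30),cup_a=(410,170,0),cup_c=(433,-28,0),cup_b=(400,-253,0),jar=(552,-340,0))
for k,X in near.items():
    v=[]
    for n,c in cs.items():
        u=proj(c,np.array(X,float))[::-1]
        ds=[d["pixel"] for d in tip_of(n,k)]
        if ds:
            b=min(ds,key=lambda p:np.linalg.norm(np.array(p)-u)); v.append((c,b))
    if len(v)==2: print(k,*[np.round(q,1).tolist() for q in tri(v)])
# colour blobs: knob red, yellow peg
for nm,lo,hi,box in(("knob",(0,150,90),(6,255,255),None),("yellow",(22,120,120),(34,255,255),None)):
    v=[]
    for n,c in cs.items():
        u=proj(c,np.array((578,-187,130.) if nm=="knob" else (595,-103,100.))).astype(int)
        hsv=cv2.cvtColor(c["pixels"],cv2.COLOR_RGB2HSV)
        m=cv2.inRange(hsv,lo,hi); w=np.zeros_like(m); w[u[1]-25:u[1]+25,u[0]-25:u[0]+25]=1; m*=w
        r,q=np.nonzero(m); print(nm,n,len(r),r.min(),r.max(),q.min(),q.max()); v.append((c,[r.mean(),q.mean()]))
    print(nm,tri(v))
a=cs["scene"]["pixels"][180:350,140:370,::-1]; b=cs["side"]["pixels"][120:310,120:310,::-1]
a=cv2.resize(a,(800,591),interpolation=cv2.INTER_CUBIC); cv2.imwrite("pics/c1.png",a)
print(np.round(capture("wrist")["mount"],2))
E
```

```text
wheel_axis [643.2, -103.8, 55.7] [0.6, 0.6]
pawl_pivot [573.2, -182.5, 77.2] [0.8, 0.8]
pawl_knob [576.3, -185.9, 130.9] [0.8, 0.8]
bed_spot [632.4, 144.8, 10.2] [0.2, 0.2]
mould_center [420.7, 82.5, 37.1] [0.3, 0.4]
cup_a [384.6, -207.6, -192.1] [42.6, 52.5]
cup_c [412.7, -237.1, -82.2] [20.1, 23.0]
cup_b [399.5, -256.2, -11.4] [0.3, 0.3]
jar [553.6, -337.2, 2.2] [0.3, 0.3]
knob scene 41 193 199 182 188
knob side 43 137 143 221 228
knob (array([ 584.00340738, -183.46922003,  132.16162612]), array([0.2, 0.2]))
yellow scene 132 213 232 204 212
yellow side 172 157 182 209 217
yellow (array([ 594.0734231 , -104.32576939,   94.61924088]), array([0.3, 0.3]))
[[  -0.     -0.31    0.95 -131.33]
 [   0.     -0.95   -0.31   79.44]
 [   1.      0.      0.     -0.65]
 [   0.      0.      0.      1.  ]]
```

View pics/c1.png

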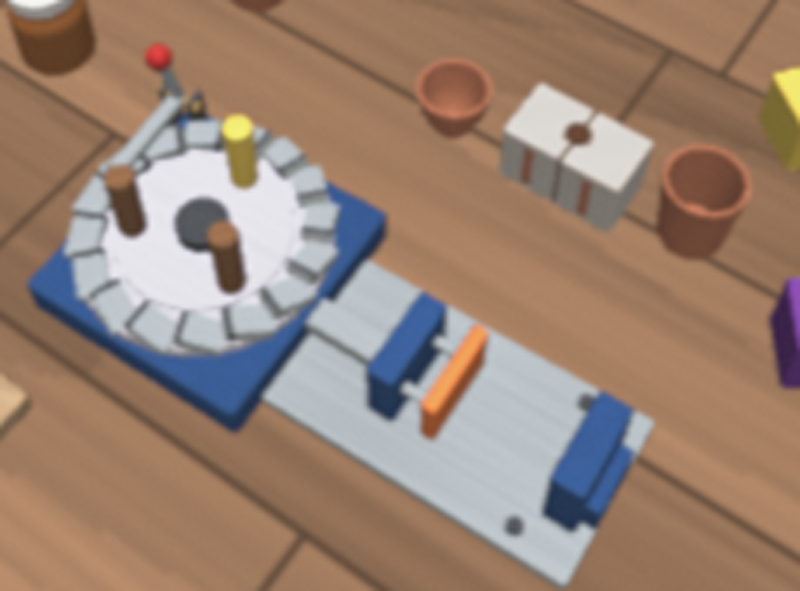

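The crop confirms it: a white two-half mould between the bowl and the cup, the wheel at about 3 rad (yellow peg on the -x side), and the pawl on the teeth. I'm moving over the press with the tool lined up to the press axes (yaw about 0.043).

Emit:
carry_out(
  deltas=[
    [0,0,0,0.087,0,0,0],
    [0,0,0,0.087,0,0,0],
    [0,0,0,0.086,0,0,0],
    [-0.29,2.5,-2.15,0,0,0,0],
    [-0.29,2.5,-2.15,0,0,0,0],
  ],
  force=30,
)

```text
clock: 2.77
tool_pos: [203.9, -456.3, 247.6]
tcp_rot: [[-0.0, 0.999, 0.038], [0.001, 0.038, -0.999], [-1.0, -0.0, -0.001]]
wrist_force: [-0.2, -0.6, 0.7]
grip_width: 25.6
```

Emit:
carry_out(
  deltas=[
    [-0.29,2.5,-2.15,0,0,0,0],
    [-0.29,2.5,-2.15,0,0,0,0],
    [-0.29,2.5,-2.15,0,0,0,0],
    [-0.29,2.5,-2.15,0,0,0,0],
    [-0.29,2.5,-2.15,0,0,0,0],
  ],
)

```text
clock: 3.18
tool_pos: [325.5, -342.3, 262.9]
tcp_rot: [[0.0, 0.999, 0.042], [-0.0, 0.042, -0.999], [-1.0, 0.0, 0.0]]
wrist_force: [0.6, -0.3, 0.2]
grip_width: -0.1
```

Emit:
carry_out(
  deltas=[
    [-0.29,2.5,-2.15,0,0,0,0],
    [-0.29,2.5,-2.15,0,0,0,0],
    [-0.29,2.5,-2.15,0,0,0,0],
    [-0.29,2.5,-2.15,0,0,0,0],
    [-0.29,2.5,-2.15,0,0,0,0],
  ],
)

```text
clock: 3.6
tool_pos: [446.0, -229.6, 277.4]
tcp_rot: [[0.0, 0.999, 0.042], [-0.0, 0.042, -0.999], [-1.0, 0.0, 0.0]]
wrist_force: [0.5, -0.7, -0.2]
grip_width: 0.0
```

Emit:
carry_out(
  deltas=[
    [-0.29,2.5,-2.15,0,0,0,0],
    [-0.29,2.5,-2.15,0,0,0,0],
    [-0.29,2.5,-2.15,0,0,0,0],
    [0,0,0,0,0,0,0],
    [0,0,0,0,0,0,0],
  ],
)

```text
clock: 4.02
tool_pos: [518.2, -162.2, 285.4]
tcp_rot: [[-0.001, 0.999, 0.045], [0.0, 0.045, -0.999], [-1.0, -0.001, -0.0]]
wrist_force: [-0.3, -0.1, 0.1]
grip_width: 0.4
```

Emit:
carry_out(
  deltas=[
    [0,2.5,-2.0,0,0,0,0],
    [0,2.5,-2.0,0,0,0,0],
    [0,2.5,-2.0,0,0,0,0],
    [0,2.5,-2.0,0,0,0,0],
    [0,2.5,-2.0,0,0,0,0],
  ],
)

```text
clock: 4.43
tool_pos: [638.2, -58.6, 286.1]
tcp_rot: [[0.0, 0.999, 0.04], [-0.0, 0.04, -0.999], [-1.0, 0.0, 0.0]]
wrist_force: [0.3, -1.0, 0.6]
grip_width: -0.3
```

Emit:
carry_out(
  deltas=[
    [0,0,0,0,0,0,0],
    [0,0,0,0,0,0,0],
    [0,0,0,0,0,0,0],
  ],
)

```text
clock: 4.68
tool_pos: [637.3, -59.2, 285.7]
tcp_rot: [[-0.001, 0.999, 0.041], [-0.0, 0.041, -0.999], [-1.0, -0.001, 0.0]]
wrist_force: [-0.6, 0.7, -0.2]
grip_width: -0.1
```

```bash
cat >> h.py <<'E'
def wcam(s,c):
    "wrist capture -> dict with world R,t"
    T=np.eye(4); T[:3,:3]=s["tcp_rot"]; T[:3,3]=s["tool_pos"]
    M=np.linalg.inv(T@np.array(c["mount"])); return dict(c,R=M[:3,:3],t=M[:3,3])
E
python3 - <<'E'
from h import *
s=observe(); c=wcam(s,save("wrist","w1.png"))
print(np.round(s["tool_pos"]),np.round(s["joint_pos"],2))
for k,z in dict(wheel_axis=56,peg0=121,pawl_knob=130,pawl_pivot=71.5,bed_spot=12,mould_center=30).items():
    for d in tip_of("wrist",k)[:3]: print(k,round(d["p"],2),np.round(d["pixel"]).tolist(),np.round(ray(c,d["pixel"],z),1).tolist())
E
```

```text
[637. -59. 286.] [-0.09  0.36  0.36  1.57 -0.    3.01]
wheel_axis 0.75 [162.0, 294.0] [643.8, -98.7, 56.0]
wheel_axis 0.68 [149.0, 350.0] [661.4, -161.8, 56.0]
peg0 0.94 [226.0, 300.0] [591.2, -102.6, 121.0]
peg0 0.83 [148.0, 349.0] [672.5, -141.5, 121.0]
peg0 0.75 [153.0, 257.0] [664.2, -56.2, 121.0]
pawl_knob 0.78 [241.0, 384.0] [582.7, -185.5, 130.0]
pawl_pivot 0.6 [228.0, 358.0] [571.0, -179.0, 71.5]
bed_spot 0.88 [156.0, 102.0] [632.6, 143.6, 12.0]
bed_spot 0.43 [160.0, 294.0] [637.9, -104.7, 12.0]
mould_center 0.86 [305.0, 160.0] [421.8, 74.5, 30.0]
```

View pics/w1.png

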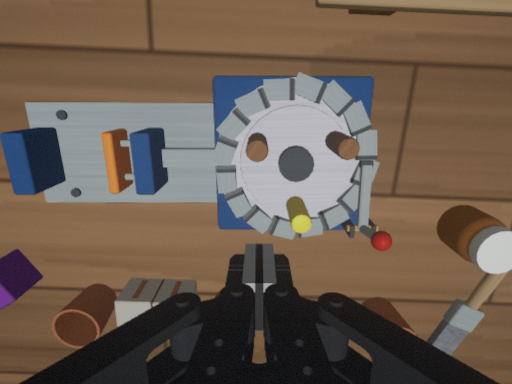

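The wrist view shows the wheel hub at (295,163), the yellow peg at (300,222), the knob at (382,241) and the pawl finger on the teeth at (366,190). The bed edges lie parallel to the tool, so the press yaw is about 0.041. The axis comes out at about (643,-101), the pivot at about (571,-184), and the wheel at about 8 clicks. Next I throw the pawl back.

Emit:
carry_out(
  deltas=[
    [2.0,-0.78,3.05,0,0,0,0],
    [2.0,-0.78,3.05,0,0,0,0],
    [2.0,-0.78,3.05,0,0,0,0],
    [2.0,-0.78,3.05,0,0,0,0],
    [0,0,0,0,0,0,0],
  ],
)

```text
clock: 5.45
tool_pos: [608.8, -185.8, 201.4]
tcp_rot: [[-0.006, 0.999, 0.037], [-0.0, 0.037, -0.999], [-1.0, -0.006, 0.0]]
wrist_force: [0.7, 1.1, -0.3]
grip_width: 0.4
```

Emit:
carry_out(
  deltas=[
    [0,0,0,0,0,0,0],
    [0,0,0,0,0,0,0],
  ],
)

```text
clock: 5.62
tool_pos: [611.8, -181.5, 206.3]
tcp_rot: [[0.0, 0.999, 0.041], [0.0, 0.041, -0.999], [-1.0, 0.0, -0.0]]
wrist_force: [0.1, 0.4, 0.6]
grip_width: -0.1
```

Emit:
carry_out(
  deltas=[
    [3.1,0,0.05,0,0,0,0],
    [3.1,0,0,0,0,0,0],
    [3.1,0,0,0,0,0,0],
    [0,0,0,0,0,0,0],
    [0,0,0,0,0,0,0],
  ],
)

```text
clock: 6.03
tool_pos: [611.5, -180.6, 112.6]
tcp_rot: [[-0.002, 0.999, 0.043], [0.001, 0.043, -0.999], [-1.0, -0.002, -0.001]]
wrist_force: [0.2, 0.2, 0.5]
grip_width: 0.3
```

Emit:
carry_out(
  deltas=[
    [0,-1.0,0,0,0,0,0],
    [0,-1.0,0,0,0,0,0],
    [0,-1.0,0,0,0,0,0],
    [0,-1.0,0,0,0,0,0],
    [0,-1.0,0,0,0,0,0],
  ],
)

```text
clock: 6.45
tool_pos: [561.0, -184.3, 114.0]
tcp_rot: [[0.001, 0.999, 0.042], [-0.001, 0.042, -0.999], [-1.0, 0.001, 0.001]]
wrist_force: [1.1, -0.5, -0.8]
grip_width: 0.1
```

Emit:
carry_out(
  deltas=[
    [0,-0.8,0,0,0,0,0],
    [0,-0.7,0,0,0,0,0],
    [0,0,0,0,0,0,0],
    [0,0,0,0,0,0,0],
    [0,0,0,0,0,0,0],
  ],
)

```text
clock: 6.87
tool_pos: [547.2, -184.7, 112.8]
tcp_rot: [[0.0, 0.999, 0.042], [-0.0, 0.042, -0.999], [-1.0, 0.0, 0.0]]
wrist_force: [-0.1, -0.2, -0.1]
grip_width: -0.3
```

Emit:
carry_out(
  deltas=[
    [-2.5,0,0,0,0,0,0],
    [-3.0,0,0,0,0,0,0],
    [-3.0,0,0,0,0,0,0],
    [0,0,0,0,0,0,0],
    [0,0,0,0,0,0,0],
  ],
)

```text
clock: 7.28
tool_pos: [548.6, -185.0, 199.7]
tcp_rot: [[0.004, 0.999, 0.042], [-0.001, 0.042, -0.999], [-1.0, 0.004, 0.001]]
wrist_force: [0.7, -0.4, 0.1]
grip_width: -0.2
```

Run:
```python
from h import *
a=capture("scene")["pixels"][170:270,140:260,::-1]; b=capture("side")["pixels"][115:215,150:270,::-1]
cv2.imwrite("pics/p1.png",cv2.resize(np.hstack([a,b]),None,fx=3.3,fy=3.3,interpolation=cv2.INTER_CUBIC))
```

```text
(no output)
```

View pics/p1.png

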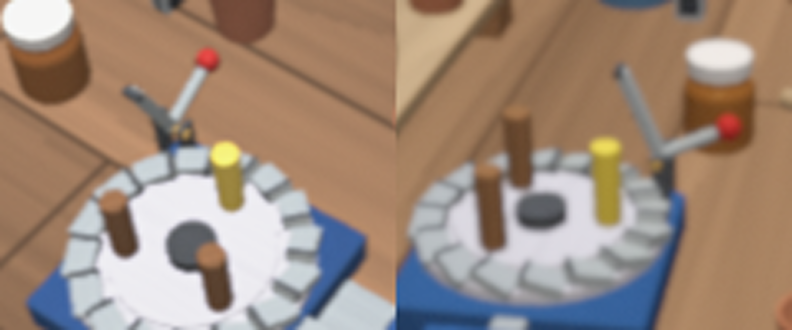

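The pawl is thrown back: knob low on the -x side, finger raised. Next I lower the closed tips between the yellow peg and peg1 and sweep clockwise.

Emit:
carry_out(
  deltas=[
    [0,3.6,-1.85,0,0,0,0],
    [0,3.6,-1.85,0,0,0,0],
    [0,0,0,0,0,0,0],
    [3.1,0,0,0,0,0,0],
    [3.1,0,0,0,0,0,0],
  ],
)

```text
clock: 7.8
tool_pos: [618.7, -144.1, 134.7]
tcp_rot: [[0.001, 0.999, 0.043], [-0.0, 0.043, -0.999], [-1.0, 0.001, 0.0]]
wrist_force: [-0.6, -1.3, -0.4]
grip_width: 0.0
```

Emit:
carry_out(
  deltas=[
    [3.1,0,0,0,0,0,0],
    [0,0,0,0,0,0,0],
    [0,0,0,0,0,0,0],
  ],
)

```text
clock: 8.05
tool_pos: [615.8, -143.9, 100.7]
tcp_rot: [[-0.006, 0.999, 0.042], [0.002, 0.042, -0.999], [-1.0, -0.006, -0.002]]
wrist_force: [-0.4, -0.8, -0.3]
grip_width: -0.1
```

Emit:
carry_out(
  deltas=[
    [0,-0.31,-0.31,0,0,0,0],
    [0,-0.616,-0.616,0,0,0,0],
    [0,-0.5,-0.714,0,0,0,0],
    [0,-0.368,-0.79,0,0,0,0],
    [0,-0.226,-0.842,0,0,0,0],
  ],
)

```text
clock: 8.47
tool_pos: [595.3, -112.4, 105.7]
tcp_rot: [[0.001, 0.999, 0.041], [-0.001, 0.041, -0.999], [-1.0, 0.001, 0.001]]
wrist_force: [1.7, -2.0, -0.0]
grip_width: 0.1
```

Emit:
carry_out(
  deltas=[
    [0,-0.076,-0.868,0,0,0,0],
    [0,0.076,-0.868,0,0,0,0],
    [0,0.226,-0.842,0,0,0,0],
    [0,0.368,-0.79,0,0,0,0],
    [0,0.5,-0.714,0,0,0,0],
  ],
)

```text
clock: 8.88
tool_pos: [604.8, -70.5, 104.6]
tcp_rot: [[-0.001, 0.999, 0.042], [-0.0, 0.042, -0.999], [-1.0, -0.001, -0.0]]
wrist_force: [0.0, -5.6, -0.3]
grip_width: -0.2
```

Emit:
carry_out(
  deltas=[
    [0,0.616,-0.616,0,0,0,0],
    [0,0.714,-0.5,0,0,0,0],
    [0,0.79,-0.368,0,0,0,0],
    [0,0.842,-0.226,0,0,0,0],
    [0,0.868,-0.076,0,0,0,0],
  ],
)

```text
clock: 9.3
tool_pos: [643.1, -51.8, 104.5]
tcp_rot: [[-0.001, 0.999, 0.042], [-0.0, 0.042, -0.999], [-1.0, -0.001, 0.0]]
wrist_force: [-2.6, -2.8, 0.7]
grip_width: 0.1
```

Emit:
carry_out(
  deltas=[
    [0,0.868,0.076,0,0,0,0],
    [0,0.842,0.226,0,0,0,0],
    [0,0.79,0.368,0,0,0,0],
    [0,0.714,0.5,0,0,0,0],
    [0,0,0,0,0,0,0],
  ],
)

```text
clock: 9.72
tool_pos: [676.8, -63.4, 104.4]
tcp_rot: [[0.001, 0.999, 0.041], [0.0, 0.041, -0.999], [-1.0, 0.001, -0.0]]
wrist_force: [-0.2, 0.4, 0.1]
grip_width: 0.2
```

Emit:
carry_out(
  deltas=[
    [0,0.31,0.31,0,0,0,0],
    [0,0.29,0.34,0,0,0,0],
    [0,0,0,0,0,0,0],
  ],
)

```text
clock: 9.97
tool_pos: [682.2, -69.3, 104.9]
tcp_rot: [[0.001, 0.999, 0.041], [0.0, 0.041, -0.999], [-1.0, 0.001, 0.0]]
wrist_force: [0.3, -0.9, 0.4]
grip_width: 0.5
```

Emit:
carry_out(
  deltas=[
    [0,0.25,0.35,0,0,0,0],
    [0,0.12,0.19,0,0,0,0],
    [0,0,0,0,0,0,0],
    [0,0,0,0,0,0,0],
  ],
)

```text
clock: 10.3
tool_pos: [685.5, -74.2, 104.9]
tcp_rot: [[0.001, 0.999, 0.042], [-0.0, 0.042, -0.999], [-1.0, 0.001, 0.0]]
wrist_force: [-0.1, -0.3, -0.4]
grip_width: 0.1
```

Emit:
carry_out(
  deltas=[
    [0,0.1,0.19,0,0,0,0],
    [0,0.1,0.19,0,0,0,0],
    [0,0,0,0,0,0,0],
  ],
)

```text
clock: 10.55
tool_pos: [685.8, -74.8, 104.9]
tcp_rot: [[-0.003, 0.999, 0.044], [0.006, 0.044, -0.999], [-1.0, -0.003, -0.006]]
wrist_force: [-6.6, 11.0, 4.7]
grip_width: 0.1
```

Run:
```python
from h import *
s=observe();c=wcam(s,capture("wrist"))
print(s["tool_pos"],s["wrist_force"])
cs=[capture("scene"),capture("side")]
v=[]
for q in cs:
    hsv=cv2.cvtColor(q["pixels"],cv2.COLOR_RGB2HSV); u=proj(q,np.array((692.,-99,95))).astype(int)
    m=cv2.inRange(hsv,(22,120,120),(34,255,255)); w=np.zeros_like(m); w[u[1]-30:u[1]+30,u[0]-30:u[0]+30]=1
    r,k=np.nonzero(m*w); print(len(r)); v.append((q,[r.mean(),k.mean()]))
print(tri(v))
```

```text
[685.83420609 -74.79978377 104.93374471] [-6.60309625 10.97139748  4.69679959]
105
39
(array([ 691.58848538, -104.53107818,   67.76222953]), array([2.7, 2.6]))
```

The stop was felt (13 N) with the yellow peg at press +x, so the wheel is at 0. I back off, rise, turn across the mould and go over it.

Emit:
carry_out(
  deltas=[
    [0,-0.4,-0.6,0,0,0,0],
    [-3.0,0,0,0,0,0,0],
    [-4.0,0,0,0,0,0,0],
    [-4.0,0,0,-0.12,0,0,0],
    [-4.0,0,0,-0.12,0,0,0],
  ],
)

```text
clock: 11.12
tool_pos: [682.8, -71.9, 256.5]
tcp_rot: [[0.0, 0.959, 0.283], [-0.001, 0.283, -0.959], [-1.0, -0.0, 0.001]]
wrist_force: [1.7, 0.7, 0.9]
grip_width: -0.1
```

Emit:
carry_out(
  deltas=[
    [-1.5,0,0,-0.12,0,0,8.5],
    [0,0,0,-0.12,0,0,8.5],
    [0,0,0,-0.12,0,0,8.5],
    [0,0,0,-0.12,0,0,8.5],
    [0,0,0,-0.12,0,0,8.5],
  ],
)

```text
clock: 11.53
tool_pos: [683.4, -72.0, 270.1]
tcp_rot: [[0.001, 0.631, 0.776], [-0.001, 0.776, -0.631], [-1.0, 0.0, 0.001]]
wrist_force: [0.3, -0.2, 0.6]
grip_width: 60.5
```

Emit:
carry_out(
  deltas=[
    [0,0,0,-0.12,0,0,8.5],
    [0,0,0,-0.12,0,0,8.5],
    [0,0,0,-0.12,0,0,8.5],
    [0,0,0,-0.12,0,0,8.5],
    [0,0,0,-0.12,0,0,8.5],
  ],
)

```text
clock: 11.95
tool_pos: [683.3, -72.0, 269.9]
tcp_rot: [[0.001, 0.083, 0.997], [-0.001, 0.997, -0.083], [-1.0, -0.001, 0.001]]
wrist_force: [-0.2, 0.5, 0.1]
grip_width: 85.3
```

Emit:
carry_out(
  deltas=[
    [0,0,0,-0.12,0,0,8.5],
    [0,2.1,-2.59,0,0,0,8.5],
    [0,2.1,-2.59,0,0,0,8.5],
    [0,2.1,-2.59,0,0,0,8.5],
    [0,2.1,-2.59,0,0,0,8.5],
  ],
)

```text
clock: 12.37
tool_pos: [576.0, 9.3, 269.5]
tcp_rot: [[0.0, -0.03, 1.0], [-0.0, 1.0, 0.03], [-1.0, -0.0, 0.0]]
wrist_force: [0.3, -0.1, 0.1]
grip_width: 85.0
```

Emit:
carry_out(
  deltas=[
    [0,2.1,-2.59,0,0,0,8.5],
    [0,2.1,-2.59,0,0,0,8.5],
    [0,2.1,-2.59,0,0,0,8.5],
    [0,2.1,-2.59,0,0,0,8.5],
    [0,2.1,-2.59,0,0,0,8.5],
  ],
)

```text
clock: 12.78
tool_pos: [443.0, 110.3, 270.0]
tcp_rot: [[0.001, -0.031, 1.0], [-0.0, 1.0, 0.031], [-1.0, -0.0, 0.001]]
wrist_force: [0.4, 1.4, 0.9]
grip_width: 85.0
```

Emit:
carry_out(
  deltas=[
    [0,2.0,-2.0,0,0,0,8.5],
    [0,0,0,0,0,0,8.5],
    [0,0,0,0,0,0,8.5],
    [0,0,0,0,0,0,8.5],
  ],
)

```text
clock: 13.12
tool_pos: [424.2, 129.1, 270.1]
tcp_rot: [[0.001, -0.031, 1.0], [-0.0, 1.0, 0.031], [-1.0, -0.0, 0.001]]
wrist_force: [0.2, -1.1, 0.3]
grip_width: 85.2
```

Run:
```python
from h import *
s=observe(); c=wcam(s,save("wrist","w2.png"))
import pickle; pickle.dump(c,open("w2.pkl","wb"))
print(np.round(s["tool_pos"],1),np.round(s["tcp_rot"],3)[:,1],np.round(s["joint_pos"],2))
for k,z in dict(mould_center=30,cup_a=0,bed_spot=12).items():
    for d in tip_of("wrist",k)[:3]: print(k,round(d["p"],2),np.round(d["pixel"]).tolist(),np.round(ray(c,d["pixel"],z),1).tolist())
# white mould top face, by colour
hsv=cv2.cvtColor(c["pixels"],cv2.COLOR_RGB2HSV); m=cv2.inRange(hsv,(0,0,150),(180,70,255))
m=cv2.morphologyEx(m,cv2.MORPH_CLOSE,np.ones((9,9)))
for q in cv2.findContours(m,0,2)[0]:
    if cv2.contourArea(q)>1500:
        b=cv2.boxPoints(cv2.minAreaRect(q)); print(cv2.contourArea(q),b.round().tolist(),[np.round(ray(c,p[::-1],60)[:2],1).tolist() for p in b])
```

```text
[424.2 129.1 270.1] [-0.031  1.    -0.   ] [ 0.3  -0.03 -0.14  1.46 -0.    1.84]
mould_center 0.61 [207.0, 252.0] [417.7, 75.9, 30.0]
mould_center 0.57 [74.0, 113.0] [261.8, 224.8, 30.0]
cup_a 0.8 [266.0, 259.0] [430.1, -24.9, 0.0]
cup_a 0.76 [116.0, 249.0] [410.7, 183.7, 0.0]
bed_spot 0.87 [154.0, 429.0] [633.8, 146.4, 12.0]
2146.5 [[394.0, 313.0], [402.0, 274.0], [491.0, 292.0], [483.0, 331.0]] [[604.2, -52.5], [604.4, 5.3], [720.7, -16.6], [725.9, -76.7]]
3685.0 [[230.0, 253.0], [231.0, 172.0], [279.0, 173.0], [278.0, 253.0]] [[392.6, 27.8], [393.7, 127.1], [447.0, 127.9], [450.5, 28.6]]
11610.5 [[365.0, 260.0], [385.0, 80.0], [490.0, 92.0], [470.0, 272.0]] [[556.6, 22.7], [549.0, 226.7], [657.8, 219.0], [687.3, 10.7]]
```

View pics/w2.png

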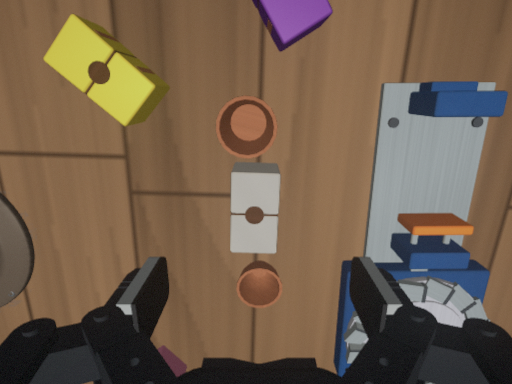

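The wrist view shows the mould's top face at cols 230–279, rows 172–253. That puts its centre at (421, 77.5), about 100 by 56 mm, nearly parallel to the tool, and confirms the white block. Next I descend and grip.

Emit:
carry_out(
  deltas=[
    [0,-2.58,-0.2,0.015,0,0,8.5],
    [0,-2.58,-0.2,0,0,0,8.5],
    [3.5,0,0,0,0,0,8.5],
    [3.5,0,0,0,0,0,8.5],
    [3.5,0,0,0,0,0,8.5],
  ],
)

```text
clock: 13.73
tool_pos: [421.9, 76.5, 163.8]
tcp_rot: [[0.002, -0.013, 1.0], [0.0, 1.0, 0.013], [-1.0, 0.0, 0.002]]
wrist_force: [-0.1, 0.4, -0.6]
grip_width: 84.9
```

Emit:
carry_out(
  deltas=[
    [3.5,0,0,0,0,0,8.5],
    [2.4,0,0,0,0,0,8.5],
    [0,0,0,0,0,0,8.5],
    [0,0,0,0,0,0,8.5],
  ],
)

```text
clock: 14.07
tool_pos: [420.4, 76.9, 105.1]
tcp_rot: [[-0.003, -0.015, 1.0], [-0.001, 1.0, 0.015], [-1.0, -0.001, -0.003]]
wrist_force: [1.5, -0.7, 0.9]
grip_width: 84.9
```

Emit:
carry_out(
  deltas=[
    [2.5,0,0,0,0,0,8.5],
    [2.5,0,0,0,0,0,8.5],
    [1.9,0,0,0,0,0,8.5],
    [0,0,0,0,0,0,8.5],
    [0,0,0,0,0,0,5],
  ],
  force=40,
)

```text
clock: 14.48
tool_pos: [421.9, 77.5, 38.2]
tcp_rot: [[0.001, -0.016, 1.0], [0.0, 1.0, 0.016], [-1.0, 0.0, 0.001]]
wrist_force: [-0.0, -0.1, -0.5]
grip_width: 74.6
```

Emit:
carry_out(
  deltas=[
    [0,0,0,0,0,0,4.5],
    [0,0,0,0,0,0,4.5],
    [0,0,0,0,0,0,4.5],
    [0,0,0,0,0,0,4.5],
    [0,0,0,0,0,0,4.5],
  ],
)

```text
clock: 14.9
tool_pos: [422.4, 77.8, 39.2]
tcp_rot: [[0.003, -0.016, 1.0], [0.001, 1.0, 0.016], [-1.0, 0.001, 0.003]]
wrist_force: [-1.8, -0.8, 6.5]
grip_width: 55.4
```

Emit:
carry_out(
  deltas=[
    [-1.0,0,0,0,0,0,4.5],
    [-2.5,0,0,0,0,0,4.5],
    [-3.5,0,0,0,0,0,4.5],
    [-3.5,0,0,0,0,0,4.5],
    [-3.0,0,0,0,0,0,4.5],
  ],
)

```text
clock: 15.32
tool_pos: [420.9, 77.5, 175.2]
tcp_rot: [[0.002, -0.016, 1.0], [0.0, 1.0, 0.016], [-1.0, 0.0, 0.002]]
wrist_force: [0.4, 0.5, -4.0]
grip_width: 55.3
```

Emit:
carry_out(
  deltas=[
    [0,0,0,0,0,0,4.5],
    [0,0,0,0,0,0,4.5],
  ],
)

```text
clock: 15.48
tool_pos: [422.3, 77.7, 174.3]
tcp_rot: [[0.005, -0.016, 1.0], [0.001, 1.0, 0.016], [-1.0, 0.001, 0.005]]
wrist_force: [0.0, -0.5, -4.4]
grip_width: 54.9
```

Run:
```python
from h import *
s=observe(); c=wcam(s,save("wrist","w3.png"))
print(np.round(s["tool_pos"],1),np.round(s["wrist_force"],1),s["grip_width"])
import pickle; pickle.dump(c,open("w3.pkl","wb"))
save("side","s3.png",(100,110,330,330),2.5)
a=cv2.imread("pics/w3.png"); b=cv2.imread("pics/s3.png"); b=cv2.resize(b,(400,384)); cv2.imwrite("pics/w3.png",np.hstack([a[:,110:],b[:,:398]]))
```

```text
[422.3  77.7 174.3] [ 0.  -0.5 -4.4] 54.88315794387415
```

View pics/w3.png

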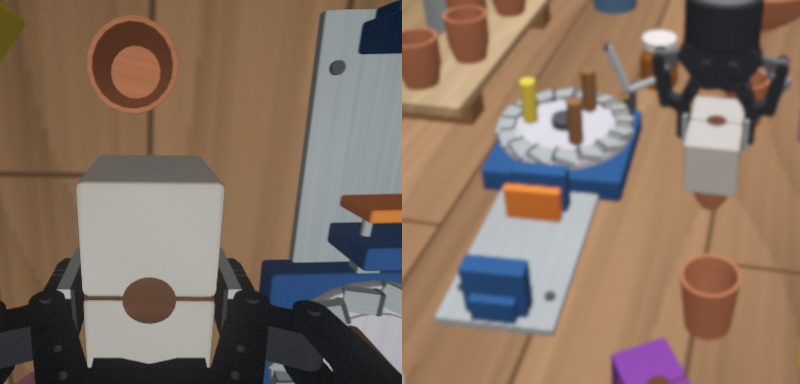

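The mould is held upright and square; the pots stand and the jaw shows open. I check the offset of the mould within the grip.

Run:
```python
from h import *
import pickle; c=pickle.load(open("w3.pkl","rb"))
for n,p in dict(seam=(299,259),L=(183,188.),R=(183,332.),Lb=(298,191),Rb=(298,327)).items(): print(n,np.round(ray(c,p,174.3+21.5),1))
c2=pickle.load(open("w2.pkl","rb"))
for n,p,z in(("jawL",(92,413),75),("jawbotL",(112,413),12),("jawbotR",(115,500),12),("padL",(216,398),70),("padR",(216,466),70),("bedL0",(84,384),12),("bedL1",(258,367),12)): print(n,np.round(ray(c2,p,z),1))
```

```text
seam [422.2  78.6 195.8]
L [395.9 127.1 195.8]
R [447.6 127.9 195.8]
Lb [394.6  78.7 195.8]
Rb [449.8  79.5 195.8]
jawL [572.2 216.2  75. ]
jawbotL [605.5 195.2  12. ]
jawbotR [709.7 195.1  12. ]
padL [581.8  84.7  70. ]
padR [658.   87.1  70. ]
bedL0 [566.2 225.3  12. ]
bedL1 [ 5.776e+02 -1.000e-01  1.200e+01]
```

Emit:
carry_out(
  deltas=[
    [0,0,0,-0.027,0,0,4.5],
    [0,0.75,3.05,0,0,0,4.5],
    [0,0.75,3.05,0,0,0,4.5],
    [0,0.75,3.05,0,0,0,4.5],
    [0,0.75,3.05,0,0,0,4.5],
  ],
)

```text
clock: 16.0
tool_pos: [541.6, 112.9, 169.6]
tcp_rot: [[-0.004, -0.043, 0.999], [-0.001, 0.999, 0.043], [-1.0, -0.001, -0.004]]
wrist_force: [-0.1, 0.0, -4.2]
grip_width: 55.4
```

Emit:
carry_out(
  deltas=[
    [0,0.75,3.05,0,0,0,4.5],
    [0,0.75,3.05,0,0,0,4.5],
    [0,0.75,3.05,0,0,0,4.5],
    [0,0,0,0,0,0,4.5],
    [0,0,0,0,0,0,4.5],
  ],
)

```text
clock: 16.42
tool_pos: [632.0, 139.2, 167.8]
tcp_rot: [[-0.006, -0.043, 0.999], [-0.001, 0.999, 0.043], [-1.0, -0.001, -0.006]]
wrist_force: [-0.9, 0.4, -4.8]
grip_width: 55.6
```

Emit:
carry_out(
  deltas=[
    [0,0,0,0,0,0,4.5],
    [0,0,0,0,0,0,4.5],
    [0,0,0,0,0,0,4.5],
  ],
)

```text
clock: 16.67
tool_pos: [631.0, 138.8, 171.8]
tcp_rot: [[-0.001, -0.043, 0.999], [-0.0, 0.999, 0.043], [-1.0, -0.0, -0.001]]
wrist_force: [0.3, 0.4, -4.0]
grip_width: 55.5
```

Emit:
carry_out(
  deltas=[
    [3.0,0,0.2,0,0,0,4.5],
    [3.0,0,0,0,0,0,4.5],
    [3.0,0,0,0,0,0,4.5],
    [2.0,0,0,0,0,0,4.5],
    [0,0,0,0,0,0,4.5],
  ],
)

```text
clock: 17.08
tool_pos: [630.2, 138.3, 57.2]
tcp_rot: [[-0.008, -0.043, 0.999], [-0.002, 0.999, 0.043], [-1.0, -0.001, -0.008]]
wrist_force: [-0.3, 0.1, -5.1]
grip_width: 55.8
```

Emit:
carry_out(
  deltas=[
    [0,0,0,0,0,0,4.5],
    [0,0,0,0,0,0,4.5],
    [0,0,0,0,0,0,4.5],
  ],
)

```text
clock: 17.33
tool_pos: [635.3, 139.5, 64.5]
tcp_rot: [[0.004, -0.043, 0.999], [0.001, 0.999, 0.043], [-1.0, 0.001, 0.004]]
wrist_force: [0.2, 0.4, -3.5]
grip_width: 55.0
```

Emit:
carry_out(
  deltas=[
    [0.4,0,0,0,0,0,4.5],
    [0.4,0,0,0,0,0,4.5],
    [0,0,0,0,0,0,4.5],
    [0,0,0,0,0,0,4.5],
    [0,0,0,0,0,0,4.5],
  ],
)

```text
clock: 17.75
tool_pos: [634.0, 139.2, 53.8]
tcp_rot: [[-0.0, -0.043, 0.999], [-0.0, 0.999, 0.043], [-1.0, -0.0, -0.0]]
wrist_force: [0.7, -0.5, -4.0]
grip_width: 55.4
```

Emit:
carry_out(
  deltas=[
    [0.15,0,0,0,0,0,4.5],
    [0,0,0,0,0,0,4.5],
    [0,0,0,0,0,0,4.5],
  ],
)

```text
clock: 18.0
tool_pos: [634.0, 139.2, 52.1]
tcp_rot: [[-0.0, -0.043, 0.999], [-0.0, 0.999, 0.043], [-1.0, -0.0, -0.0]]
wrist_force: [-0.9, -0.0, -4.6]
grip_width: 55.2
```

Emit:
carry_out(
  deltas=[
    [0.1,0,0,0,0,0,4.5],
    [0,0,0,0,0,0,4.5],
    [0,0,0,0,0,0,4.5],
  ],
)

```text
clock: 18.25
tool_pos: [634.1, 139.3, 51.4]
tcp_rot: [[0.0, -0.043, 0.999], [0.0, 0.999, 0.043], [-1.0, 0.0, 0.0]]
wrist_force: [0.1, -0.7, -4.6]
grip_width: 55.5
```

Emit:
carry_out(
  deltas=[
    [0.1,0,0,0,0,0,4.5],
    [0,0,0,0,0,0,4.5],
    [0,0,0,0,0,0,4.5],
  ],
)

```text
clock: 18.5
tool_pos: [634.1, 139.2, 51.3]
tcp_rot: [[0.001, -0.043, 0.999], [0.0, 0.999, 0.043], [-1.0, 0.0, 0.001]]
wrist_force: [-4.3, -1.8, 4.2]
grip_width: 55.4
```

Emit:
carry_out(
  deltas=[
    [0,0,0,0,0,0,6.5],
    [0,0,0,0,0,0,7.0],
    [0,0,0,0,0,0,7.5],
    [0,0,0,0,0,0,7.5],
    [-1.0,0,0,0,0,0,7.5],
  ],
)

```text
clock: 18.92
tool_pos: [632.9, 139.0, 58.5]
tcp_rot: [[-0.003, -0.043, 0.999], [-0.001, 0.999, 0.043], [-1.0, -0.001, -0.003]]
wrist_force: [-0.2, 0.6, 0.1]
grip_width: 75.1
```

Emit:
carry_out(
  deltas=[
    [-2.5,0,0,0,0,0,7.5],
    [-4.0,0,0,0,0,0,7.5],
    [-4.0,0,0,0,0,0,7.5],
    [-4.0,0,0,0,0,0,7.5],
    [-4.0,0,0,0,0,0,7.5],
  ],
)

```text
clock: 19.33
tool_pos: [633.6, 139.1, 248.2]
tcp_rot: [[0.001, -0.043, 0.999], [0.0, 0.999, 0.043], [-1.0, 0.0, 0.001]]
wrist_force: [1.0, 0.2, 0.3]
grip_width: 75.0
```

Emit:
carry_out(
  deltas=[
    [0,0,0,0,0,0,7.5],
    [0,0,0,0,0,0,7.5],
    [0,0,0,0,0,0,7.5],
  ],
)

```text
clock: 19.58
tool_pos: [634.1, 139.2, 245.7]
tcp_rot: [[0.001, -0.043, 0.999], [0.0, 0.999, 0.043], [-1.0, 0.0, 0.001]]
wrist_force: [-0.3, -0.8, 0.0]
grip_width: 74.7
```

Run:
```python
from h import *
import pickle
s=observe(); c=wcam(s,save("wrist","w4.png")); pickle.dump(c,open("w4.pkl","wb")); print(s["tool_pos"])
```

```text
[634.13437676 139.24729854 245.71801001]
```

View pics/w4.png

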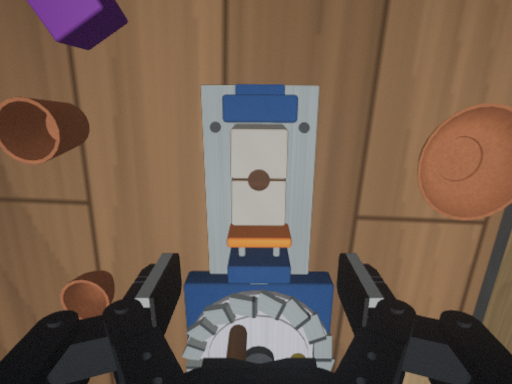

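The wrist view shows the mould (cols 231–287) centred with the fixed jaw (223–298, centre 260) and the pad (227–291, centre 259), its sides parallel to the bed. It is free at both ends. Next I tip the pawl on again.

Emit:
carry_out(
  deltas=[
    [0,-3.56,-1.02,0,0,0,0],
    [0,-3.56,-1.02,0,0,0,0],
    [0,-3.56,-1.02,0,0,0,0],
    [0,-3.56,-1.02,0,0,0,0],
    [0,-3.56,-1.02,0,0,0,0],
  ],
  force=30,
)

```text
clock: 20.05
tool_pos: [589.2, -42.1, 243.3]
tcp_rot: [[-0.004, -0.044, 0.999], [0.0, 0.999, 0.044], [-1.0, 0.0, -0.004]]
wrist_force: [0.7, -0.4, 0.5]
grip_width: 14.5
```

Emit:
carry_out(
  deltas=[
    [0,-3.56,-1.02,0,0,0,0],
    [0,-3.56,-1.02,0,0,0,0],
    [0,-3.56,-1.02,0,0,0,0],
    [0,-3.56,-1.02,0,0,0,0],
    [0,0,0,0.121,0,0,0],
  ],
)

```text
clock: 20.47
tool_pos: [553.6, -190.0, 243.2]
tcp_rot: [[-0.004, 0.083, 0.997], [-0.001, 0.997, -0.083], [-1.0, -0.001, -0.004]]
wrist_force: [0.3, 0.1, 0.4]
grip_width: 0.0
```

Emit:
carry_out(
  deltas=[
    [0,0,0,0.121,0,0,0],
    [0,0,0,0.121,0,0,0],
    [0,0,0,0.121,0,0,0],
    [0,0,0,0.121,0,0,0],
    [0,0,0,0.121,0,0,0],
  ],
)

```text
clock: 20.88
tool_pos: [555.2, -184.7, 243.2]
tcp_rot: [[-0.004, 0.636, 0.772], [0.001, 0.772, -0.636], [-1.0, -0.001, -0.003]]
wrist_force: [-0.0, 0.2, 0.4]
grip_width: 0.2
```

Emit:
carry_out(
  deltas=[
    [0,0,0,0.121,0,0,0],
    [0,0,0,0.121,0,0,0],
    [0,0,0,0.121,0,0,0],
    [0,0,0,0.121,0,0,0],
    [0,0,0,0.121,0,0,0],
  ],
)

```text
clock: 21.3
tool_pos: [555.2, -184.5, 243.2]
tcp_rot: [[-0.004, 0.962, 0.273], [0.001, 0.273, -0.962], [-1.0, -0.003, -0.002]]
wrist_force: [0.4, -0.7, 0.0]
grip_width: -0.0
```

Emit:
carry_out(
  deltas=[
    [0,0,0,0.121,0,0,0],
    [0,0,0,0.121,0,0,0],
    [0,0,0,0,0,0,0],
    [0,0,0,0,0,0,0],
  ],
)

```text
clock: 21.63
tool_pos: [555.5, -184.6, 243.8]
tcp_rot: [[-0.003, 0.999, 0.044], [0.001, 0.044, -0.999], [-1.0, -0.003, -0.001]]
wrist_force: [-0.7, -0.6, -0.2]
grip_width: 0.0
```

Emit:
carry_out(
  deltas=[
    [3.3,0,0,0,0,0,0],
    [3.3,0,0,0,0,0,0],
    [3.2,0,0,0,0,0,0],
    [3.2,0,0,0,0,0,0],
    [0,0,0,0,0,0,0],
  ],
)

```text
clock: 22.05
tool_pos: [551.9, -183.4, 108.0]
tcp_rot: [[-0.011, 0.999, 0.044], [0.004, 0.044, -0.999], [-1.0, -0.011, -0.004]]
wrist_force: [-0.6, -0.0, 0.1]
grip_width: 0.2
```

Emit:
carry_out(
  deltas=[
    [0,0,0,0,0,0,0],
    [0,1.0,0,0,0,0,0],
    [0,1.0,0,0,0,0,0],
    [0,1.0,0,0,0,0,0],
    [0,1.0,0,0,0,0,0],
  ],
)

```text
clock: 22.47
tool_pos: [598.4, -183.4, 117.1]
tcp_rot: [[0.003, 0.999, 0.041], [-0.001, 0.041, -0.999], [-1.0, 0.003, 0.001]]
wrist_force: [0.1, -0.0, 0.9]
grip_width: -0.1
```

Emit:
carry_out(
  deltas=[
    [0,1.0,0,0,0,0,0],
    [0,1.0,0,0,0,0,0],
    [0,0.6,0,0,0,0,0],
    [0,0,0,0,0,0,0],
    [0,0,0,0,0,0,0],
  ],
)

```text
clock: 22.88
tool_pos: [622.4, -182.0, 115.1]
tcp_rot: [[-0.0, 0.999, 0.041], [0.0, 0.041, -0.999], [-1.0, -0.0, -0.0]]
wrist_force: [-0.8, -1.1, -0.7]
grip_width: -0.1
```

Emit:
carry_out(
  deltas=[
    [-2.0,0,0,0,0,0,0],
    [-3.0,0,0,0,0,0,0],
    [-3.0,0,0,0,0,0,0],
    [0,0,0,0,0,0,0],
    [0,0,0,0,0,0,0],
  ],
)

```text
clock: 23.3
tool_pos: [622.8, -182.5, 197.9]
tcp_rot: [[0.004, 0.999, 0.041], [-0.001, 0.041, -0.999], [-1.0, 0.004, 0.001]]
wrist_force: [0.1, -0.3, -0.4]
grip_width: 0.0
```

Run:
```python
from h import *
a=capture("scene")["pixels"][170:270,140:260,::-1]; b=capture("side")["pixels"][115:215,150:270,::-1]
cv2.imwrite("pics/p2.png",cv2.resize(np.hstack([a,b]),None,fx=3.3,fy=3.3,interpolation=cv2.INTER_CUBIC))
```

```text
(no output)
```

View pics/p2.png

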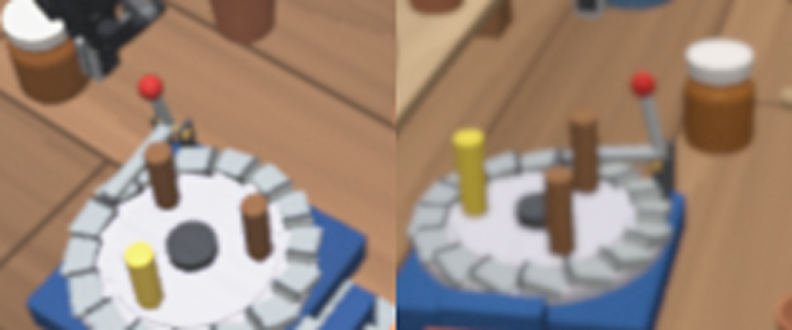

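Both views show the finger down on the teeth and the knob upright; the yellow peg is still at press +x. I lower the tips on the clockwise side of the yellow peg.

Emit:
carry_out(
  deltas=[
    [0,2.43,-1.86,0,0,0,0],
    [0,2.43,-1.86,0,0,0,0],
    [0,0,0,0,0,0,0],
    [0,0,0,0,0,0,0],
    [3.1,0,0,0,0,0,0],
  ],
)

```text
clock: 23.82
tool_pos: [671.0, -143.4, 168.7]
tcp_rot: [[0.007, 0.999, 0.041], [-0.002, 0.041, -0.999], [-1.0, 0.007, 0.002]]
wrist_force: [0.6, 0.2, 0.5]
grip_width: 0.1
```

Emit:
carry_out(
  deltas=[
    [3.1,0,0,0,0,0,0],
    [3.1,0,0,0,0,0,0],
    [0,0,0,0,0,0,0],
    [0,0,0,0,0,0,0],
    [0,0,0,0,0,0,0],
  ],
)

```text
clock: 24.23
tool_pos: [669.1, -143.5, 103.8]
tcp_rot: [[0.001, 0.999, 0.04], [-0.0, 0.04, -0.999], [-1.0, 0.001, 0.0]]
wrist_force: [0.3, -0.0, 0.9]
grip_width: -0.1
```

Emit:
carry_out(
  deltas=[
    [0,0.536,-0.358,0,0,0,0],
    [0,0.486,-0.424,0,0,0,0],
    [0,0.427,-0.483,0,0,0,0],
    [0,0.361,-0.534,0,0,0,0],
    [0,0.29,-0.576,0,0,0,0],
  ],
)

```text
clock: 24.65
tool_pos: [689.7, -118.2, 102.9]
tcp_rot: [[0.001, 0.999, 0.041], [-0.001, 0.041, -0.999], [-1.0, 0.0, 0.001]]
wrist_force: [-0.5, -1.9, 0.5]
grip_width: 0.5
```

Emit:
carry_out(
  deltas=[
    [0,0.107,-0.304,0,0,0,0],
    [0,0.107,-0.304,0,0,0,0],
    [0,0.067,-0.315,0,0,0,0],
    [0,0.067,-0.315,0,0,0,0],
    [0,0.026,-0.321,0,0,0,0],
  ],
)

```text
clock: 25.07
tool_pos: [692.0, -102.5, 102.1]
tcp_rot: [[-0.0, 0.999, 0.041], [-0.0, 0.041, -0.999], [-1.0, -0.0, 0.0]]
wrist_force: [-1.9, -3.1, -0.1]
grip_width: -0.1
```

Emit:
carry_out(
  deltas=[
    [0,0.026,-0.321,0,0,0,0],
    [0,-0.015,-0.322,0,0,0,0],
    [0,-0.015,-0.322,0,0,0,0],
    [0,0,0,0,0,0,0],
    [0,0,0,0,0,0,0],
  ],
)

```text
clock: 25.48
tool_pos: [692.2, -92.2, 102.5]
tcp_rot: [[0.001, 0.999, 0.041], [0.001, 0.041, -0.999], [-1.0, 0.001, -0.001]]
wrist_force: [-0.0, -0.5, 0.2]
grip_width: -0.0
```

Emit:
carry_out(
  deltas=[
    [0,0,0,0,0,0,0],
    [0,0,0,0,0,0,0],
    [0,0,0,0,0,0,0],
  ],
)

```text
clock: 25.73
tool_pos: [692.0, -92.8, 102.4]
tcp_rot: [[0.001, 0.999, 0.041], [0.0, 0.041, -0.999], [-1.0, 0.001, -0.0]]
wrist_force: [0.2, 0.1, -0.7]
grip_width: 0.0
```

```bash
cat >> h.py <<'E'
def wheel(ax=(643,-101),yaw=.042):
    "wheel angle (deg) from yellow peg top seen by wrist/scene/side"
    s=observe()
    for n in("scene","side"):
        c=capture(n); hsv=cv2.cvtColor(c["pixels"],cv2.COLOR_RGB2HSV)
        m=cv2.inRange(hsv,(22,120,120),(34,255,255)); u=proj(c,np.array([*ax,90.])).astype(int)
        w=np.zeros_like(m); w[u[1]-45:u[1]+45,u[0]-50:u[0]+50]=1; r,k=np.nonzero(m*w)
        if len(r)<60: print(n,"few",len(r)); continue
        p=ray(c,[r.mean(),k.mean()],92); d=p[:2]-ax
        print(n,len(r),np.round(p[:2]),"r",round(np.hypot(*d),1),"deg",round(np.degrees(np.arctan2(d[1],d[0])-yaw),1))
E
python3 - <<'E'
from h import *
wheel()
E
```

```text
scene 105 [684. -65.] r 54.4 deg 38.7
side 190 [685. -73.] r 49.9 deg 31.2
```

Emit:
carry_out(
  deltas=[
    [0,-0.058,-0.322,0,0,0,0],
    [0,-0.058,-0.322,0,0,0,0],
    [0,-0.1,-0.312,0,0,0,0],
    [0,-0.1,-0.312,0,0,0,0],
    [0,-0.14,-0.296,0,0,0,0],
  ],
)

```text
clock: 26.25
tool_pos: [686.6, -77.2, 102.3]
tcp_rot: [[0.0, 0.999, 0.041], [-0.0, 0.041, -0.999], [-1.0, 0.0, 0.0]]
wrist_force: [1.4, -1.9, -0.1]
grip_width: 0.1
```

Emit:
carry_out(
  deltas=[
    [0,-0.14,-0.296,0,0,0,0],
    [0,0,0,0,0,0,0],
    [0,0,0,0,0,0,0],
    [0,0,0,0,0,0,0],
    [0,0,0,0,0,0,0],
  ],
)

```text
clock: 26.67
tool_pos: [685.0, -74.5, 102.3]
tcp_rot: [[-0.0, 0.999, 0.041], [0.0, 0.041, -0.999], [-1.0, -0.0, -0.0]]
wrist_force: [-0.2, -1.0, -0.0]
grip_width: 0.2
```

Emit:
carry_out(
  deltas=[
    [0,-0.177,-0.275,0,0,0,0],
    [0,-0.177,-0.275,0,0,0,0],
    [0,-0.212,-0.25,0,0,0,0],
    [0,-0.212,-0.25,0,0,0,0],
    [0,-0.242,-0.22,0,0,0,0],
  ],
)

```text
clock: 27.08
tool_pos: [674.2, -62.7, 102.3]
tcp_rot: [[0.0, 0.999, 0.041], [-0.001, 0.041, -0.999], [-1.0, 0.0, 0.001]]
wrist_force: [1.0, -3.1, -0.5]
grip_width: -0.1
```

Emit:
carry_out(
  deltas=[
    [0,-0.242,-0.22,0,0,0,0],
    [0,0,0,0,0,0,0],
    [0,0,0,0,0,0,0],
    [0,0,0,0,0,0,0],
    [0,0,0,0,0,0,0],
  ],
)

```text
clock: 27.5
tool_pos: [671.7, -60.0, 102.2]
tcp_rot: [[-0.0, 0.999, 0.041], [0.001, 0.041, -0.999], [-1.0, -0.0, -0.001]]
wrist_force: [0.1, -0.2, 0.3]
grip_width: -0.1
```

Run:
```python
from h import *
wheel()
```

```text
scene few 53
side 195 [651. -54.] r 47.9 deg 78.5
```

Emit:
carry_out(
  deltas=[
    [0,-0.268,-0.187,0,0,0,0],
    [0,-0.268,-0.187,0,0,0,0],
    [0,-0.29,-0.15,0,0,0,0],
    [0,-0.29,-0.15,0,0,0,0],
    [0,-0.308,-0.11,0,0,0,0],
  ],
)

```text
clock: 28.02
tool_pos: [657.2, -52.9, 102.4]
tcp_rot: [[0.001, 0.999, 0.041], [-0.0, 0.041, -0.999], [-1.0, 0.001, 0.0]]
wrist_force: [2.1, -2.3, 0.5]
grip_width: -0.1
```

Emit:
carry_out(
  deltas=[
    [0,-0.308,-0.11,0,0,0,0],
    [0,0,0,0,0,0,0],
    [0,0,0,0,0,0,0],
    [0,0,0,0,0,0,0],
    [0,0,0,0,0,0,0],
  ],
)

```text
clock: 28.43
tool_pos: [653.9, -51.9, 102.2]
tcp_rot: [[-0.001, 0.999, 0.041], [0.0, 0.041, -0.999], [-1.0, -0.001, -0.0]]
wrist_force: [-0.4, 1.0, 0.3]
grip_width: 0.0
```

Run:
```python
from h import *
wheel(); print(observe()["wrist_force"])
```

```text
scene few 34
side 194 [633. -53.] r 48.9 deg 99.4
[ 0.8538799   0.7985249  -0.16979453]
```

Emit:
carry_out(
  deltas=[
    [0,-0.32,-0.07,0,0,0,0],
    [0,-0.32,-0.07,0,0,0,0],
    [0,-0.326,-0.027,0,0,0,0],
    [0,-0.326,-0.027,0,0,0,0],
    [0,-0.327,0.016,0,0,0,0],
  ],
)

```text
clock: 28.95
tool_pos: [639.0, -51.8, 102.9]
tcp_rot: [[0.003, 0.999, 0.04], [-0.002, 0.04, -0.999], [-1.0, 0.003, 0.002]]
wrist_force: [7.4, -4.8, -0.8]
grip_width: 0.1
```

Emit:
carry_out(
  deltas=[
    [0,-0.327,0.016,0,0,0,0],
    [0,-0.15,0.02,0,0,0,0],
    [0,0,0,0,0,0,0],
    [0,0,0,0,0,0,0],
    [0,0,0,0,0,0,0],
  ],
)

```text
clock: 29.37
tool_pos: [634.2, -51.9, 103.2]
tcp_rot: [[0.003, 0.999, 0.041], [-0.001, 0.041, -0.999], [-1.0, 0.003, 0.001]]
wrist_force: [6.3, -3.4, 0.8]
grip_width: -0.4
```

Run:
```python
from h import *
wheel(); print(observe()["wrist_force"])
```

```text
scene few 5
side 202 [615. -66.] r 45.0 deg 126.0
[ 5.17357234 -2.60717605  1.17235609]
```

Emit:
carry_out(
  deltas=[
    [0,0.3,0,0,0,0,0],
    [0,0.4,0,0,0,0,0],
    [0,0.6,0,0,0,0,0],
    [0,0.8,0,0,0,0,0],
    [0,0,0,0,0,0,0],
  ],
)

```text
clock: 29.88
tool_pos: [655.1, -50.4, 101.7]
tcp_rot: [[-0.0, 0.999, 0.041], [0.0, 0.041, -0.999], [-1.0, -0.0, -0.0]]
wrist_force: [0.2, -0.6, 0.4]
grip_width: -0.4
```

Emit:
carry_out(
  deltas=[
    [-2.5,0,0,0,0,0,0],
    [-4.0,0,0,0,0,0,0],
    [-4.0,0,0,0,0,0,0],
    [-4.0,0,0,0,0,0,0],
    [0,0,0,0,0,0,0],
  ],
)

```text
clock: 30.3
tool_pos: [656.2, -50.8, 256.3]
tcp_rot: [[0.011, 0.999, 0.041], [-0.001, 0.041, -0.999], [-1.0, 0.011, 0.001]]
wrist_force: [-0.4, 0.2, 0.9]
grip_width: -0.5
```

Emit:
carry_out(
  deltas=[
    [0,-2.0,-2.0,0,0,0,0],
    [0,-2.0,-2.0,0,0,0,0],
    [0,0,0,0,0,0,0],
    [0,0,0,0,0,0,0],
  ],
)

```text
clock: 30.63
tool_pos: [611.8, -11.6, 247.6]
tcp_rot: [[-0.0, 0.999, 0.042], [-0.0, 0.042, -0.999], [-1.0, -0.0, 0.0]]
wrist_force: [0.6, -0.1, -0.3]
grip_width: -0.5
```

Run:
```python
from h import *
wheel(); s=observe(); print(s["tool_pos"],s["wrist_force"],s["joint_pos"][5])
c=wcam(s,save("wrist","w5.png"))
for d in tip_of("wrist","peg0")[:3]: print(np.round(ray(c,d["pixel"],121)),round(d["p"],2))
a=cv2.imread("pics/w5.png")[:,:400]; b=capture("side")["pixels"][130:300,120:270,::-1]
b=cv2.resize(b,(339,384),interpolation=cv2.INTER_CUBIC); cv2.imwrite("pics/w5.png",np.hstack([a,b]))
```

```text
scene 101 [624. -55.] r 50.1 deg 109.4
side 189 [623. -55.] r 50.2 deg 110.8
[612.87357574 -12.45606963 247.16986525] [-0.08833554  0.35044712 -0.12347319] 3.0804020214464005
[ 616. -141.  121.] 0.91
[ 692. -106.  121.] 0.76
[621. -56. 121.] 0.63
```

View pics/w5.png

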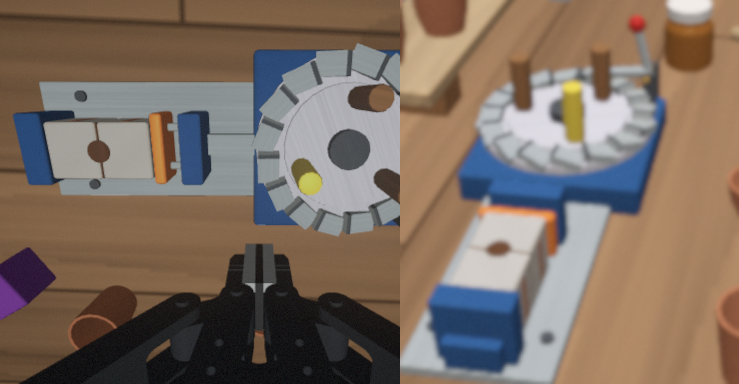

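The mould sits flush between the fixed jaw (col 45) and the orange pad (col 152). The wheel sprang back to about 111° (5 clicks = 112.5°), and the pawl is on the teeth. I compare the pots with the start and hand in.

Run:
```python
from h import *
old=cv2.imread("pics/scene0.png"); new=capture("scene")["pixels"][:,:,::-1]
for n,(c,r) in dict(cup_a=(342,237),cup_c=(270,208),cup_b=(213,166)).items():
    T=old[r-16:r+16,c-16:c+16]; S=np.ascontiguousarray(new[r-24:r+24,c-24:c+24])
    m=cv2.minMaxLoc(cv2.matchTemplate(S,T,cv2.TM_CCOEFF_NORMED)); print(n,round(m[1],3),np.array(m[3])-8)
print(hand_in())
```

```text
cup_a 0.98 [0 0]
cup_c 0.921 [0 0]
cup_b 0.432 [-1  0]
the job is handed in; nothing more can be done
None
```

The mould is clamped in the press at 5 clicks with the pawl on the teeth, and the job is handed in after about 31 s on the robot's clock.

- **What I did:** I threw the pawl back and turned the wheel back to its stop, which I felt at about 13 N. I stood the mould on the bed, centred and square, with the wheel at 0. Then I tipped the pawl on and wound 5 single clicks with a pause of about 0.3–0.4 s (or a little longer) at each.
- **Last checks:** When I let go, the wheel sprang back from about 126° to rest at 109–111° in two camera views, against 112.5° expected for 5 clicks. By the given figures that presses the pad in by about 4 mm; I did not measure the pad itself. The pictures show the mould flush between the fixed jaw and the pad, the pawl on the teeth, and the arm clear.
- **Pots:** One cup (`cup_a`) and the bowl (`cup_c`) matched the starting picture with no shift. The match for the other cup (`cup_b`) was weak (0.43). I think the arm was blocking the view of it, but I did not confirm that. No contact was felt or planned near it.

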